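# Sign on with the key and hold the sprung key switch over

## Robot

A 6-joint arm with a two-finger parallel gripper is mounted at the origin on a cart in front of the work surface, level with it; the furniture and walls round the work are solid. World frame = base frame: x ahead of the robot, y to its left, z up, the work surface at z = 0. Lengths are in m, angles in rad, forces in N, time in s.
With the tool pointing down it reaches from about 0.325 to 0.775 m from the base axis. Payload 5.5 kg.
Tool frame: the origin (TCP) lies on the centre line of the jaws, within the pads' length; the fingertips stand ctrl.finger_overhang ahead of it and the grasp point (between the pads) lies 11 mm behind it (ctrl.finger_overhang is the distance from the TCP to the fingertips, in m); z points along the fingers, y is the line along which they close (so a half turn about z gives the same grasp; the last joint's range is limited). The gripper opens to 85 mm and grips with 20 to 120 N. Pads are 22 mm wide; open, the fingers measure 114 mm over their backs; the gripper's body (76 mm by 85 mm) begins 54 mm behind the grasp point. The pads swing forward as they close: fully open they stand 13 mm farther back than shut.
Start: joints at [1.092, 0.091, 1.231, -0, 1.82, -0.057], TCP at [0.246, 0.547, 0.239] pointing down, gripper open.
Joint ranges: [-2.87, 2.87], [-0.86, 2.18], [0.17, 2.46], [-1.51, 4.65], [0.06, 2.69], [-2.65, 2.65]. Speed limits (rad/s): [2.57, 2.57, 3.01, 3.14, 3.14, 3.14].

## Interface

Orientations are given as a rotation vector (axis times angle).
In Python, from bench import sensors, viewer, ctrl gives the robot as it stands. The module is installed in compiled form; this text tells all that it offers.
- The arm moves only by the tool play_rows, never from a script. Its argument "steps" is a list that holds one entry, the list of rows, each a list of 7 numbers: the opening, from 0 (shut) to 1 (fully open), then the shift along the tool's x, y, z in units of 0.4 m (1.0 is 0.4 m), then the turn, a rotation vector about the tool's x, y, z in units of 180 degrees (1.0 is 180 degrees). A call has 1 to 12 rows; each row shifts and turns the commanded pose from where the row before left it, along the tool's axes as they then stand; what a row does not reach is not made up. A row lasts 1/10 s, in which the tool goes at most 50 mm and 8.59 degrees, less where a joint would pass 70% of its speed; a pose out of reach is approached as far as the arm can. A call with a number of a shift or a turn outside -1 to 1 is refused whole. A call with a gripper value outside its range is refused whole. The fingers move at their own pace and stop on an object; "squeeze" is the grip in N (left out, the last holds). Time passes only in rows, so rows that do not move let the fingers close. It gives the time, the measured TCP pose, the force, the opening and the grip force at its end, in the units of the state.
- sensors.state(): the state, without advancing time (a new reading comes with each control period).
- viewer.get_image(name): name is "side" or "top"; returns a dict with "img" (400x640x3 uint8, red, green, blue), "fx", "fy", "cx", "cy" (pixels), "xyz" and "orientation" of the camera in the world. Camera axes: x right, y down, z forward; pixel columns grow to the right and rows downward; lengths in m; the calibration is good to about 2 mm. A picture is of the moment at which its call begins. There is no depth.
- ctrl.job_done(): hands the job in; it is judged then, once.
The state is a dict: "clock": time; "joint_positions": joint angles; "qvel": joint speeds; "effort": joint torques, N m; "ee_pos": TCP position; "tool_rot": TCP orientation; "force": force on the tool from outside, world axes, zero at the start; "moment": the same for the moment, N m; "width": finger opening in m; "finger_force": force on a finger pad.
Only numpy, scipy, OpenCV 4.12 (cv2) and the standard library are available. Lean on these libraries where they do the work, as an engineer would, in place of code of your own. Each camera call takes 0.05 s, during which the arm holds its last target. There are 200 camera calls.

## Task

Switch on the bench power box with its key: take the key by its black bow out of the stand, press the tip of its blade onto the small round contact on the box until the contact gives, then do the same on the large round contact. Then push the key fully home in the lock, working it past the sticky pins, turn it a quarter turn clockwise (seen from above) against the return spring, and finish while still gripping the key and holding it turned; do not let go. Leave the tape measure, the screwdriver and the spanner where they lie.

Things in the scene. Friction and masses are not known exactly. Their poses are not given: they have to be found in the camera images.
- key: Loose key, 0.06 to 0.13 kg, upright in the stand at the start (collar on the stand's top); same after a half turn about z. Origin on its axis at the underside of the steel collar (14 x 30 mm, z = 0 to 6), z up. Steel blade 6 (x) x 18 (y) mm, z = 0 down to -38, nose rounded 3 mm. Flat black bow 10 (x) x 36 (y) mm, z = 5 to 51: pinch it across x
- key_grip (a point): Point on the key's axis in the bow, 30 mm above the collar's underside and 68 mm above the blade's tip: a good place for the finger pads
- key_tip (a point): Lower end of the key's blade, on its axis
- key_stand: Fixed grey plastic block 56 x 56 mm on a 84 x 70 mm steel foot, top 50 mm above the table; origin at the centre of its underside, z up. A slot 9 (x) x 22 (y) mm through its middle holds the blade; the key's axes agree with the stand's. It is left or right of the table's middle, the power box on the other side
- power_box: Fixed grey steel box 100 (x) x 150 (y) mm, top 70 mm above the table, turned up to 20 degrees; origin at the centre of its underside, z up. The lock is in the middle of its top inside a raised steel ring (48 mm inner, 72 mm outer diameter, 3 mm high), a contact either side of it
- keyway (a point): Centre of the keyway's mouth, level with the box's top, axes as the box's. Keyway at rest 8 (x) x 20.5 (y) mm, 46 mm deep, 2 mm chamfer. Home: the key's collar lies on the mouth. Sticky sprung pins in its narrow ends, 14 and 26 mm down, resist the blade with 5 to 15 N; rocking about 1 mm along y helps
- key_switch (a joint): Angle of the lock barrel that holds the keyway, rad: 0 at rest, grows clockwise seen from above, stop at 1.57. A spring turns it back (about 0.08 N m per rad, 0.12 N m at a quarter turn). The blade has about 0.12 rad of play in the keyway
- small_contact (a joint): Travel of the small round steel contact (16 mm diameter), m: 0 up, 0.006 fully down, which takes 5 N; springs back
- small_contact_top (a point): Centre of the small contact's top face (up: 22 mm above the box's top), 18 mm to the box's -x and 56 mm to its +y side of the keyway's centre
- large_contact (a joint): Travel of the large round steel contact (28 mm diameter), m: 0 up, 0.006 fully down, which takes 5 N; springs back
- large_contact_top (a point): Centre of the large contact's top face (up: 22 mm above the box's top), 18 mm to the box's -x and 53 mm to its -y side of the keyway's centre
- tape_measure: Bystander: yellow tape measure 39 x 83 x 66 mm, loose; origin at the centre of its underside
- screwdriver_amber: Bystander: screwdriver with an amber handle, 188 mm long, 29 mm thick, loose; origin under its middle
- spanner_3: Bystander: combination spanner 179 mm long, 8 mm thick, loose; origin under its middle

How it is judged:
On the way, in this order (a step that is already met when the one before it is completed fails the run):
1. the key's tip presses the small contact down at least 2 mm (value of joint small_contact above 0.002 m and contact force between key and small_contact above 0.3 N and distance between key_tip and small_contact_top below 0.012 m), for 0.05 s.
2. then the key's tip presses the large contact down at least 2 mm (value of joint large_contact above 0.002 m and contact force between key and large_contact above 0.3 N and distance between key_tip and large_contact_top below 0.016 m), for 0.05 s.
3. the key is fully home in the keyway (within 4 mm), not yet turned (z of key_tip in the frame of keyway below -0.034 m and horizontal distance between key_tip and keyway below 0.004 m and angle between key's own z axis and vertical below 0.15 rad and value of joint key_switch below 0.5 rad), for 0.05 s.
At the end, for the whole second after the job is handed in: The key is home in the lock within 4 mm, upright within 0.15 rad, the barrel is held at 1.25 rad or more (a quarter turn less play and give), at rest, and the fingers still grip the key (value of joint key_switch above 1.25 rad and z of key_tip in the frame of keyway below -0.034 m and horizontal distance between key_tip and keyway below 0.004 m and angle between key's own z axis and vertical below 0.15 rad and contact force between the fingers and key above 2 N and angular speed of key below 0.5 rad/s); the arm keeps its last pose, push and grip.
It fails at once if a bystander (tape measure, screwdriver or spanner) moved more than 30 mm (distance of any of tape_measure, screwdriver_amber, spanner_3 from where it was at the start of the episode above 0.03 m).
It also fails if it takes over 54 s, if anything falls off the work surface, if the arm or the gripper's body presses on something with over 40 N, if the wrist force passes 120 N, or if a joint passes its speed limit or range.

## Working session

There is one attempt and no reset: what is moved stays moved. The work goes in short steps, Python scripts to look and compute and a tool call to move; the robot and the scene stay as the last step left them, time stands still between calls to the robot, and variables do not carry over. Pictures are saved under pics/ and viewed, at most 10 in all, crops included, and the job is handed in when it is done.

Besides the shell and the picture viewer there is one more tool, called after "Request:" by a JSON object that holds its "method" and its "body", one argument or row to a line. play_rows: Moves the arm, as the interface text tells. Shifts and turns lie within -1 to 1; 1 stands for 0.4 m of shift or 180 degrees of turn. Its arguments: {"type":"object","properties":{"steps":{"type":"array","items":{"type":"array","items":{"type":"array","items":{"type":"number","minimum":-1,"maximum":1}}}},"squeeze":{"type":"number"}},"required":["steps"]}

```bash
mkdir -p pics
python3 - <<'E'
from bench import sensors, viewer, ctrl
import cv2
s=sensors.state(); print(s, ctrl.finger_overhang)
for n in ("top","side"):
    d=viewer.get_image(n); cv2.imwrite(f"pics/{n}0.png",d["img"][:,:,::-1]); print({k:v for k,v in d.items() if k!="img"})
E
```

```text
{'clock': 0.0, 'joint_positions': array([ 1.09229887e+00,  9.18415295e-02,  1.23194014e+00,  1.49580551e-05,
        1.81980358e+00, -5.67039811e-02]), 'qvel': array([ 6.03543106e-04, -9.95163844e-04, -9.47020741e-05,  5.43673789e-04,
        1.10668257e-03, -2.01713791e-03]), 'effort': array([-3.00499611e-03, -4.58723044e+01, -4.18023133e+01, -9.62009813e-05,
        1.14760679e-02, -1.44638801e-05]), 'ee_pos': array([0.24550626, 0.5471603 , 0.2381306 ]), 'tool_rot': array([-6.57531961e-01, -3.07145715e+00,  3.01201475e-03]), 'force': array([-0.43483906,  0.1015685 ,  0.72786744]), 'moment': array([-0.03377108,  0.05600801, -0.03852646]), 'finger_force': 0.0, 'width': 0.0855504707763763} 0.008
{'fx': 378.9440285337253, 'fy': 378.9440285337253, 'cx': 324.7793284101483, 'cy': 194.32784443128148, 'xyz': array([ 0.38414612, -0.02024399,  0.98310489]), 'orientation': array([-2.07838634,  2.14488673, -0.15310934])}
{'fx': 418.39419591853004, 'fy': 418.39419591853004, 'cx': 320.60474658994286, 'cy': 195.6144992918496, 'xyz': array([0.57051839, 0.81939866, 0.45341257]), 'orientation': array([-0.05942455, -2.61018011,  1.72247362])}
```

View pics/top0.png

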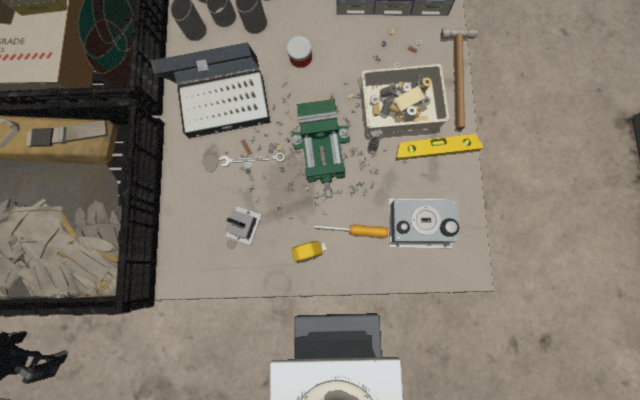

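View pics/side0.png

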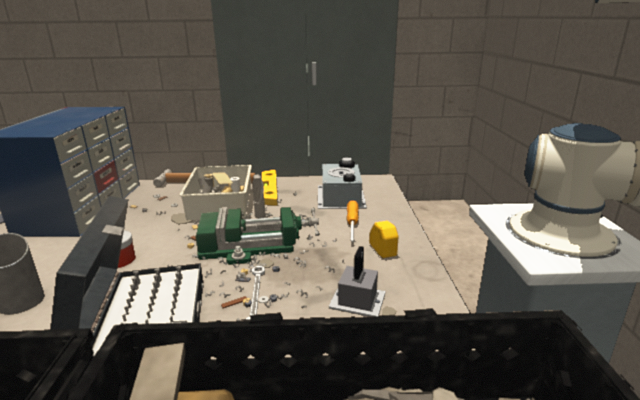

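The top view shows the key stand near (242,224) and the box near (425,221), with the small contact near (404,227) and the large near (451,227). The side view shows the key upright at (358,262) and the box at (342,183). I'll enlarge these areas to measure them.

Run:
```python
import cv2, numpy as np
t=cv2.imread("pics/top0.png"); s=cv2.imread("pics/side0.png")
def c(im,x,y,w,h,k): return cv2.resize(im[y:y+h,x:x+w],None,fx=k,fy=k,interpolation=cv2.INTER_CUBIC)
a=c(t,215,200,50,50,8); b=c(t,380,190,50*1,50,8); b2=c(t,420,190,50,50,8)
cv2.imwrite("pics/c1.png",np.hstack([a,c(s,325,240,50,50,8)]))
cv2.imwrite("pics/c2.png",c(t,385,190,80,60,10))
```

```text
(no output)
```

View pics/c1.png

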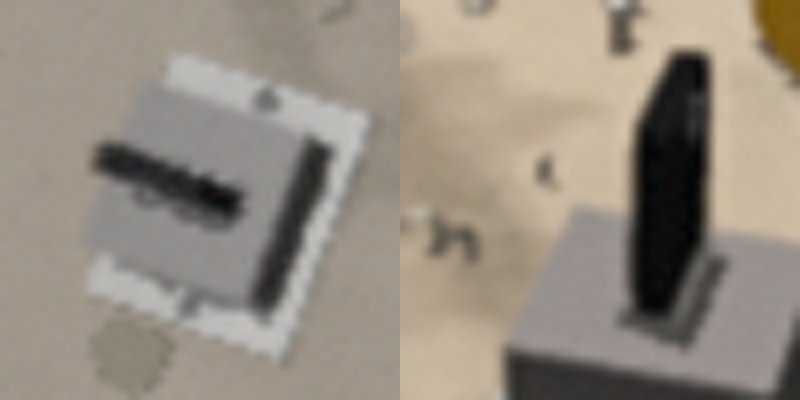

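View pics/c2.png

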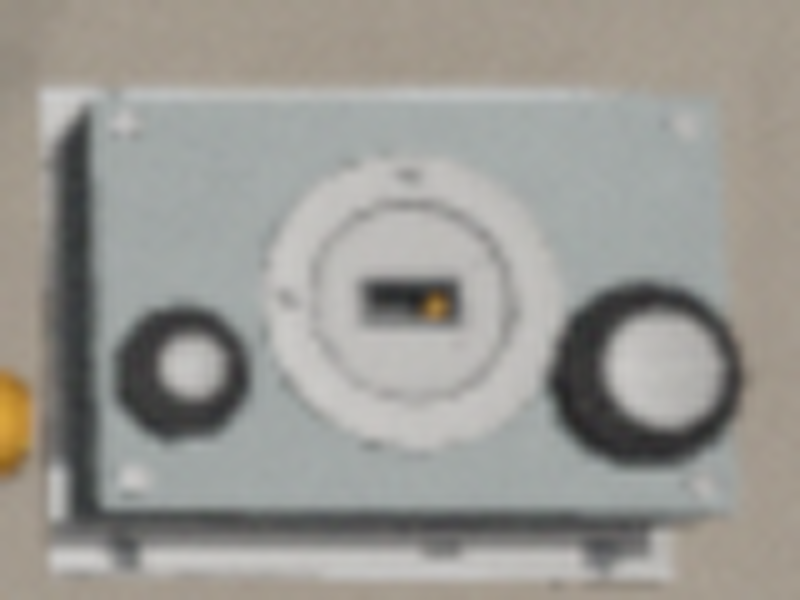

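The stand's top corners in the left crop are about (150,82), (308,137), (250,300) and (90,245). On the box, the ring centre is at (412,301), the small contact top at (193,365) and the large at (663,366), in crop pixels. Next I'll fit the poses.

```bash
cat > h.py <<'E'
import numpy as np
from scipy.spatial.transform import Rotation as R
from scipy.optimize import least_squares
T=dict(f=378.9440285337253,c=(324.7793284101483,194.32784443128148),p=np.array([0.38414612,-0.02024399,0.98310489]),R=R.from_rotvec([-2.07838634,2.14488673,-0.15310934]))
S=dict(f=418.39419591853004,c=(320.60474658994286,195.6144992918496),p=np.array([0.57051839,0.81939866,0.45341257]),R=R.from_rotvec([-0.05942455,-2.61018011,1.72247362]))
def proj(C,P):
    q=C['R'].inv().apply(np.atleast_2d(P)-C['p']); return q[:,:2]/q[:,2:]*C['f']+C['c']
def ray(C,uv,z):
    d=C['R'].apply([(uv[0]-C['c'][0])/C['f'],(uv[1]-C['c'][1])/C['f'],1]); return C['p']+d*(z-C['p'][2])/d[2]
def W(q,L): L=np.array(L,float); return np.c_[R.from_euler('z',q[2]).apply(L)[:,:2]+q[:2],L[:,2]]
def crop(u,o,k): return np.array(o)+(np.array(u)+.5)/k-.5
def fit(C,uv,L,q0):
    r=least_squares(lambda q:(proj(C,W(q,L))-uv).ravel(),q0,loss='soft_l1',x_scale=[.01,.01,.1]); return r.x,(proj(C,W(r.x,L))-uv)
E
python3 - <<'E'
from h import *
np.set_printoptions(precision=4,suppress=True)
uv=crop([(412,301),(412,301),(193,365),(663,366),(93,97),(720,98),(737,512),(99,510)],(385,190),10)
L=[(0,0,.073),(0,0,.07),(-.018,.056,.092),(-.018,-.053,.092),(.05,.075,.07),(.05,-.075,.07),(-.05,-.075,.07),(-.05,.075,.07)]
p0=ray(T,uv[0],.07)
q,e=fit(T,uv,L,[p0[0],p0[1],0]); print("box",q,np.degrees(q[2]),'\n',e)
print(W(q,L)[:4])
print("side small,large,keyway",proj(S,W(q,L)[1:4]))
uv=crop([(150,82),(308,137),(250,300),(90,245)],(215,200),8)
p=np.mean([ray(T,u,.05) for u in uv],0);print(p)
h=.028
L=[(h,h,.05),(h,-h,.05),(-h,-h,.05),(-h,h,.05)]
q,e=fit(T,uv,L,[p[0],p[1],0]); print("stand",q,np.degrees(q[2]),'\n',e)
bow=[(0,0,.101),(0,.018,.101),(0,-.018,.101),(0,-.018,.056)]
print("bow top proj in crop T",(proj(T,W(q,bow))-(215,200)+.5)*8-.5)
print("bow side crop",(proj(S,W(q,bow))-(325,240)+.5)*8-.5+[400,0])
print(R.from_rotvec([-6.57531961e-01, -3.07145715e+00,  3.01201475e-03]).as_matrix())
E
```

```text
box [ 0.4798 -0.231  -0.0382] -2.1910823138950946 
 [[ 0.1493 -0.109 ]
 [-0.1326  0.0313]
 [-0.0185  0.1083]
 [ 0.1763  0.3147]
 [-0.1761 -0.2589]
 [-0.3262 -0.1231]
 [ 0.1473  0.1632]
 [ 0.1546 -0.1427]]
[[ 0.4798 -0.231   0.073 ]
 [ 0.4798 -0.231   0.07  ]
 [ 0.464  -0.1743  0.092 ]
 [ 0.4598 -0.2833  0.092 ]]
side small,large,keyway [[340.4145 172.3179]
 [348.5949 171.6428]
 [346.1336 158.2334]]
[0.4876 0.2242 0.05  ]
stand [ 0.4876  0.2242 -0.3528] -20.215025362770074 
 [[-0.2052 -0.5158]
 [ 0.803  -0.4058]
 [ 0.1683  0.5987]
 [-0.7406  0.3076]]
bow top proj in crop T [[154.7595 172.8189]
 [ 98.368  153.6734]
 [211.3587 192.035 ]
 [248.4547 206.8506]]
bow side crop [[673.9361  77.2241]
 [653.45   121.0175]
 [693.5072  35.3868]
 [687.5047 217.7699]]
[[-0.9124  0.4094 -0.0009]
 [ 0.4094  0.9124 -0.0018]
 [ 0.0001 -0.002  -1.    ]]
```

Request:
{"method": "play_rows", "body": {
  "steps": [
    [[1,-0.098,-0.0544,0.02,0,0,0],[1,-0.098,-0.0544,0.02,0,0,0],[1,-0.098,-0.0544,0.02,0,0,0],[1,-0.098,-0.0544,0.02,0,0,0],[1,-0.098,-0.0544,0.02,0,0,0],[1,-0.098,-0.0544,0.02,0,0,0],[1,-0.098,-0.0544,0.02,0,0,0],[1,-0.098,-0.0544,0.02,0,0,0],[1,-0.098,-0.0544,0.02,0,0,0]]
  ],
  "squeeze": 90
}}

```text
clock: 1.0
ee_pos: [0.488, 0.2226, 0.1665]
tool_rot: [-0.657, -3.072, 0.0]
force: [0.7, 0.8, 0.2]
width: 0.0857
finger_force: 0.0
```

Request:
{"method": "play_rows", "body": {
  "steps": [
    [[1,0,0,0,0,0,0.0435],[1,0,0,0,0,0,0.0435],[1,0,0,0,0,0,0.0435],[1,0,0,0,0,0,0.0435],[1,0,0,0,0,0,0.0435],[1,0,0,0,0,0,0.0435],[1,0,0,0,0,0,0.0435],[1,0,0,0,0,0,0.0435],[1,0,0,0,0,0,0.0435],[1,0,0,0,0,0,0.0435],[1,0,0,0,0,0,0.0433],[1,0,0,0,0,0,0]]
  ]
}}

```text
clock: 2.2
ee_pos: [0.4871, 0.2242, 0.1667]
tool_rot: [-2.578, -1.794, 0.002]
force: [-0.5, 0.9, 0.1]
width: 0.0855
finger_force: 0.0
```

```bash
cat >> h.py <<'E'
def where(goal,yaw):
    "units to send: tool shift to world goal, and turn so tool y points at yaw deg"
    from bench import sensors
    s=sensors.state(); r=R.from_rotvec(s['tool_rot']); M=r.as_matrix()
    a=np.degrees(np.arctan2(M[1,1],M[0,1])); d=r.inv().apply(np.array(goal)-s['ee_pos'])/.4
    print('t',round(s['clock'],2),'tcp',s['ee_pos'].round(4),'yawy',a.round(2),'tilt',M[:,2].round(4),'w',round(s['width'],4),'F',s['force'].round(1),'M',s['moment'].round(2),'ff',round(float(s['finger_force']),1))
    print('shift',d.round(4),'turn z',round((((a-yaw)+180)%360-180)/180,4),'q',s['joint_positions'].round(2))
E
python3 -c "
from h import *
where((.4876,.2242,.07),-20.2)"
```

```text
t 2.2 tcp [0.4871 0.2242 0.1667] yawy -20.33 tilt [-9.e-04 -3.e-04 -1.e+00] w 0.0855 F [-0.5  0.9  0.1] M [ 0.04 -0.02  0.03] ff 0.0
shift [0.0005 0.0013 0.2418] turn z -0.0007 q [ 0.37 -0.08  1.53  0.    1.69  0.72]
```

Request:
{"method": "play_rows", "body": {
  "steps": [
    [[1,0.0005,0.0013,0.05,0,0,0],[1,0,0,0.05,0,0,0],[1,0,0,0.05,0,0,0],[1,0,0,0.05,0,0,0],[1,0,0,0.0415,0,0,0],[1,0,0,0,0,0,0],[0.5,0,0,0,0,0,0],[0.3,0,0,0,0,0,0],[0.2,0,0,0,0,0,0],[0,0,0,0,0,0,0],[0,0,0,0,0,0,0],[0,0,0,0,0,0,0]]
  ]
}}

```text
clock: 3.4
ee_pos: [0.4883, 0.2244, 0.0713]
tool_rot: [2.577, 1.796, 0.002]
force: [0.2, 0.3, 2.0]
width: 0.0087
finger_force: 87.8
```

```bash
python3 -c "
from h import *
where((.4876,.2242,.07),-20.2)"
```

```text
t 3.4 tcp [0.4883 0.2244 0.0713] yawy -20.26 tilt [ 1.1e-03  3.0e-04 -1.0e+00] w 0.0087 F [0.2 0.3 2. ] M [-0.09  0.03  0.01] ff 87.8
shift [-0.001  -0.0014  0.0033] turn z -0.0003 q [ 0.37 -0.05  1.67 -0.    1.52  0.72]
```

Request:
{"method": "play_rows", "body": {
  "steps": [
    [[0,0,0,-0.03,0,0,0],[0,0,0,-0.05,0,0,0],[0,0,0,-0.06,0,0,0],[0,0,0,-0.06,0,0,0],[0,0,0,-0.06,0,0,0],[0,0,0,0,0,0,0]]
  ]
}}

```text
clock: 4.0
ee_pos: [0.4894, 0.2249, 0.1797]
tool_rot: [2.576, 1.795, 0.011]
force: [0.1, 0.4, -0.0]
width: 0.0091
finger_force: 87.6
```

Request:
{"method": "play_rows", "body": {
  "steps": [
    [[0,-0.1062,0.032,0,0,0,0],[0,-0.1062,0.032,0,0,0,0],[0,-0.1062,0.032,0,0,0,0],[0,-0.1062,0.032,0,0,0,0],[0,-0.1062,0.032,0,0,0,0],[0,-0.1062,0.032,0,0,0,0],[0,-0.1062,0.032,0,0,0,0],[0,-0.1062,0.032,0,0,0,0],[0,-0.1062,0.032,0,0,0,0],[0,0,0,0,0,0,-0.0335],[0,0,0,0,0,0,-0.0335],[0,0,0,0,0,0,-0.0335]]
  ]
}}

```text
clock: 5.2
ee_pos: [0.463, -0.1747, 0.1735]
tool_rot: [-2.258, -2.181, 0.001]
force: [0.7, 0.2, 0.1]
width: 0.0091
finger_force: 87.7
```

Run:
```python
from h import *
from bench import viewer
import cv2
where((.464,-.1743,.170),-2.2)
d=viewer.get_image("side"); a=d["img"][:,:,::-1]
cv2.imwrite("pics/side1.png",a)
t=viewer.get_image("top")["img"][:,:,::-1]; cv2.imwrite("pics/top1.png",t)
f=lambda im,x,y:cv2.resize(im[y:y+60,x:x+50],None,fx=8,fy=8,interpolation=cv2.INTER_CUBIC)
cv2.imwrite("pics/c3.png",np.hstack([f(a,325,130),f(t,385,190)]))
from bench import sensors
p=sensors.state()['ee_pos']
print((proj(S,[p+[0,0,-.0593],p+[0,0,-.0213],[.464,-.1743,.092]])-(325,130)+.5)*8-.5)
```

```text
t 5.2 tcp [ 0.463  -0.1747  0.1735] yawy -2.0 tilt [-1.8e-03  9.0e-04 -1.0e+00] w 0.0091 F [0.7 0.2 0.1] M [ 0.   -0.02 -0.01] ff 87.7
shift [0.001  0.0025 0.0087] turn z 0.0011 q [-0.43 -0.2   1.62  0.    1.72 -0.39]
[[196.17434433 269.51826083]
 [198.30286196 152.79006485]
 [192.27760779 336.69298013]]
```

View pics/c3.png

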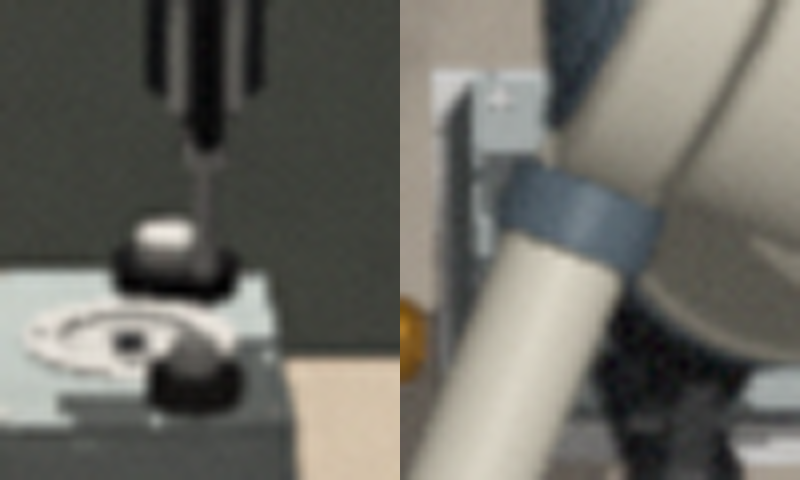

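The tip and contact line up in the side view: blade tip about (203,275), small contact about (197,345) in the crop. I'll nudge about 1–2 mm and press.

Request:
{"method": "play_rows", "body": {
  "steps": [
    [[0,0.001,0.004,0.01,0,0,0.001],[0,0,0,0.02,0,0,0],[0,0,0,0.02,0,0,0],[0,0,0,0.008,0,0,0],[0,0,0,0.005,0,0,0],[0,0,0,0.004,0,0,0],[0,0,0,0,0,0,0]]
  ]
}}

```text
clock: 6.0
ee_pos: [0.4652, -0.1738, 0.1482]
tool_rot: [2.267, 2.175, 0.0]
force: [-1.8, 1.2, 2.3]
width: 0.009
finger_force: 88.1
```

```bash
python3 -c "
from h import *
where((.464,-.1743,.147),-2.2)"
```

```text
t 6.0 tcp [ 0.4652 -0.1738  0.1482] yawy -2.35 tilt [ 1.e-04  0.e+00 -1.e+00] w 0.009 F [-1.8  1.2  2.3] M [ 0.2   0.34 -0.  ] ff 88.1
shift [-0.0013 -0.0029  0.003 ] turn z -0.0009 q [-0.43 -0.19  1.66  0.    1.67 -0.39]
```

Request:
{"method": "play_rows", "body": {
  "steps": [
    [[0,0,0,0.003,0,0,0],[0,0,0,0.002,0,0,0],[0,0,0,0,0,0,0],[0,0,0,0,0,0,0]]
  ]
}}

```text
clock: 6.4
ee_pos: [0.4653, -0.1739, 0.1462]
tool_rot: [2.266, 2.175, 0.0]
force: [-2.4, 2.6, 3.4]
width: 0.0089
finger_force: 88.1
```

```bash
python3 -c "
from h import *
where((.4598,-.2833,.165),-2.2)"
```

```text
t 6.4 tcp [ 0.4653 -0.1739  0.1462] yawy -2.35 tilt [ 4.e-04 -2.e-04 -1.e+00] w 0.0089 F [-2.4  2.6  3.4] M [ 0.23  0.3  -0.01] ff 88.1
shift [-0.2738 -0.0025 -0.0471] turn z -0.0008 q [-0.43 -0.19  1.67  0.    1.66 -0.39]
```

Request:
{"method": "play_rows", "body": {
  "steps": [
    [[0,0,0,-0.025,0,0,0],[0,0,0,-0.03,0,0,0],[0,-0.0938,-0.0005,0,0,0,0],[0,-0.09,-0.0005,0,0,0,0],[0,-0.09,-0.0005,0,0,0,0],[0,0,0,0,0,0,0],[0,0,0,0.02,0,0,0],[0,0,0,0.02,0,0,0],[0,0,0,0.009,0,0,0],[0,0,0,0.005,0,0,0],[0,0,0,0.003,0,0,0],[0,0,0,0,0,0,0]]
  ]
}}

```text
clock: 7.6
ee_pos: [0.4602, -0.2827, 0.1456]
tool_rot: [2.266, 2.176, 0.001]
force: [-0.3, 1.7, 3.9]
width: 0.009
finger_force: 88.4
```

```bash
python3 -c "
from h import *
where((.4798,-.231,.170),-2.2)"
```

```text
t 7.6 tcp [ 0.4602 -0.2827  0.1456] yawy -2.3 tilt [ 4.e-04  3.e-04 -1.e+00] w 0.009 F [-0.3  1.7  3.9] M [0.38 0.23 0.05] ff 88.4
shift [ 0.131   0.0437 -0.0609] turn z -0.0006 q [-0.61 -0.07  1.56  0.    1.65 -0.57]
```

Request:
{"method": "play_rows", "body": {
  "steps": [
    [[0,0,0,0,0,0,0],[0,0,0,-0.03,0,0,0],[0,0,0,-0.03,0,0,0],[0,0.066,0.022,0,0,0,0],[0,0.065,0.0217,0,0,0,0],[0,0,0,0,0,0,0],[0,0,0,0,0,0,0]]
  ]
}}

```text
clock: 8.3
ee_pos: [0.4799, -0.2317, 0.1697]
tool_rot: [2.265, 2.176, -0.001]
force: [-0.7, -0.3, -1.2]
width: 0.0089
finger_force: 87.8
```

Run:
```python
from h import *
from bench import viewer,sensors
import cv2
where((.4798,-.231,.120),-2.2)
a=viewer.get_image("side")["img"][:,:,::-1]
cv2.imwrite("pics/side2.png",a)
p=sensors.state()['ee_pos']
print((proj(S,[p+[0,0,-.0593],p+[0,0,-.0213],[.4798,-.231,.07]])-(320,120)+.5)*10-.5)
```

```text
t 8.3 tcp [ 0.4799 -0.2317  0.1697] yawy -2.29 tilt [ 4.e-04 -1.e-03 -1.e+00] w 0.0089 F [-0.7 -0.3 -1.2] M [-0.01  0.03 -0.07] ff 87.8
shift [ 0.0019 -0.0005  0.1243] turn z -0.0005 q [-0.51 -0.09  1.54 -0.    1.7  -0.47]
[[210.31000118 382.70444986]
 [211.67084628 243.32324847]
 [208.81851338 527.66771404]]
```

Request:
{"method": "play_rows", "body": {
  "steps": [
    [[0,0,0,0,0,0,0.0475],[0,0,0,0,0,0,0.0475],[0,0,0,0,0,0,0.0475],[0,0,0,0,0,0,0.0475],[0,0,0,0,0,0,0.0475],[0,0,0,0,0,0,0.0475],[0,0,0,0,0,0,0.0475],[0,0,0,0,0,0,0.0475],[0,0,0,0,0,0,0.0475],[0,0,0,0,0,0,0.0475],[0,0,0,0,0,0,0.025]]
  ]
}}

```text
clock: 9.45
ee_pos: [0.4793, -0.2329, 0.1692]
tool_rot: [3.14, -0.075, -0.0]
force: [0.2, -0.2, -1.2]
width: 0.0088
finger_force: 87.8
```

Run:
```python
from h import *
from bench import viewer,sensors
import cv2
where((.4798,-.231,.120),-2.2)
a=viewer.get_image("side")["img"][:,:,::-1]
cv2.imwrite("pics/side3.png",a)
b=cv2.imread("pics/side2.png")
p=sensors.state()['ee_pos']
print((proj(S,[p+[0,0,-.0593],p+[0,0,-.0213],[.4798,-.231,.07]])-(320,120)+.5)*10-.5)
f=lambda im:cv2.resize(im[120:180,320:360],None,fx=10,fy=10,interpolation=cv2.INTER_CUBIC)
cv2.imwrite("pics/c4.png",np.hstack([f(b),f(a)]))
```

```text
t 9.45 tcp [ 0.4793 -0.2329  0.1692] yawy -92.74 tilt [-3.e-04 -5.e-04 -1.e+00] w 0.0088 F [ 0.2 -0.2 -1.2] M [0.   0.   0.01] ff 87.8
shift [ 0.0011 -0.0047  0.1229] turn z -0.503 q [-0.52 -0.09  1.54 -0.    1.7   1.1 ]
[[211.56061869 383.22261422]
 [212.93770228 243.94231639]
 [208.81851338 527.66771404]]
```

View pics/c4.png

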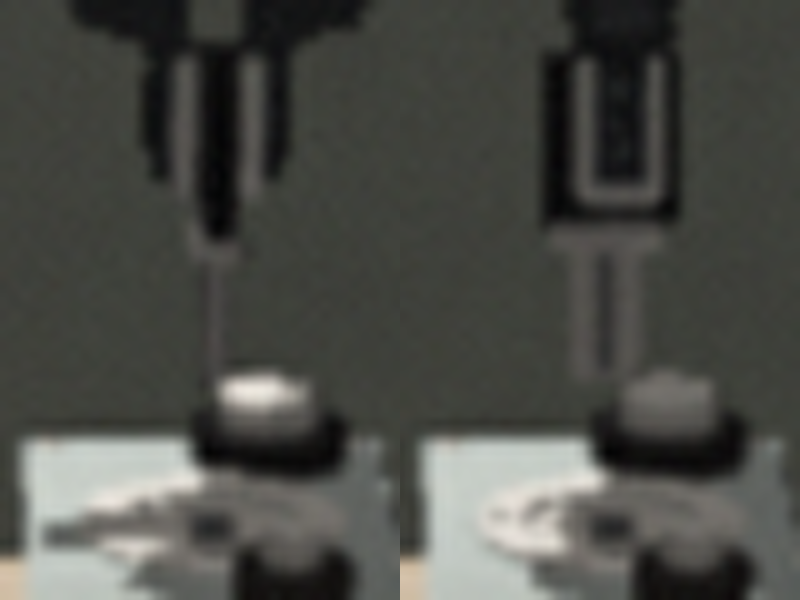

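Left crop: blade tip column is about 215 and the keyway about 211. Right crop (turned 90°): blade centre is about 605 against an expected TCP column of about 617, so the key sits about 3 mm along tool +x from the TCP. I'll turn back and shift to compensate.

Request:
{"method": "play_rows", "body": {
  "steps": [
    [[0,0,0,0,0,0,-0.0475],[0,0,0,0,0,0,-0.0475],[0,0,0,0,0,0,-0.0475],[0,0,0,0,0,0,-0.0475],[0,0,0,0,0,0,-0.0475],[0,0,0,0,0,0,-0.0475],[0,0,0,0,0,0,-0.0475],[0,0,0,0,0,0,-0.0475],[0,0,0,0,0,0,-0.0475],[0,0,0,0,0,0,-0.0475],[0,0,0,0.03,0,0,-0.028],[0,0,0,0,0,0,0]]
  ]
}}

```text
clock: 10.7
ee_pos: [0.4788, -0.2322, 0.1555]
tool_rot: [-2.253, -2.186, 0.002]
force: [-0.4, -0.7, -0.4]
width: 0.009
finger_force: 87.8
```

```bash
python3 -c "
from h import *
where((.4806,-.2341,.131),-2.2)"
```

```text
t 10.7 tcp [ 0.4788 -0.2322  0.1555] yawy -1.75 tilt [-0.0025  0.001  -1.    ] w 0.009 F [-0.4 -0.7 -0.4] M [-0.03 -0.01  0.01] ff 87.8
shift [-0.0047  0.0048  0.0613] turn z 0.0025 q [-0.52 -0.09  1.56 -0.    1.67 -0.48]
```

Request:
{"method": "play_rows", "body": {
  "steps": [
    [[0,-0.0047,0.0048,0,0,0,0.0025],[0,0,0,0.02,0,0,0],[0,0,0,0.02,0,0,0],[0,0,0,0.015,0,0,0],[0,0,0,0.005,0,0,0],[0,0,0,0.005,0,0,0],[0,0,0,0.005,0,0,0],[0,0,0,0.005,0,0,0],[0,0,0,0,0,0,0]]
  ]
}}

```text
clock: 11.6
ee_pos: [0.4815, -0.2336, 0.127]
tool_rot: [-2.265, -2.177, 0.0]
force: [0.0, 0.1, -1.0]
width: 0.009
finger_force: 87.9
```

```bash
python3 -c "
from h import *
where((.4806,-.2341,.091),-2.2)"
```

```text
t 11.6 tcp [ 0.4815 -0.2336  0.127 ] yawy -2.26 tilt [-2.e-04  0.e+00 -1.e+00] w 0.009 F [ 0.   0.1 -1. ] M [0.03 0.07 0.  ] ff 87.9
shift [-0.0014 -0.0021  0.0899] turn z -0.0003 q [-0.52 -0.08  1.6  -0.    1.62 -0.48]
```

Request:
{"method": "play_rows", "body": {
  "steps": [
    [[0,0,0,0.005,0,0,0],[0,0,0,0.005,0,0,0],[0,0,0,0.005,0,0,0],[0,0,0,0.005,0,0,0],[0,0,0,0,0,0,0]]
  ]
}}

```text
clock: 12.1
ee_pos: [0.4814, -0.2335, 0.1185]
tool_rot: [-2.264, -2.177, 0.0]
force: [-1.0, 0.6, -0.6]
width: 0.0089
finger_force: 87.8
```

```bash
python3 -c "
from h import *
where((.4806,-.2341,.091),-2.2)"
```

```text
t 12.1 tcp [ 0.4814 -0.2335  0.1185] yawy -2.27 tilt [-5.e-04  3.e-04 -1.e+00] w 0.0089 F [-1.   0.6 -0.6] M [-0.    0.19 -0.01] ff 87.8
shift [-0.0015 -0.002   0.0688] turn z -0.0004 q [-0.52 -0.07  1.61  0.    1.61 -0.48]
```

Request:
{"method": "play_rows", "body": {
  "steps": [
    [[0,0.003,0,0.004,0,0,0],[0,-0.006,0,0.004,0,0,0],[0,0.006,0,0.004,0,0,0],[0,-0.006,0,0.004,0,0,0],[0,0.006,0,0.004,0,0,0],[0,-0.006,0,0.004,0,0,0],[0,0.003,0,0,0,0,0]]
  ]
}}

```text
clock: 12.8
ee_pos: [0.4815, -0.2339, 0.1105]
tool_rot: [2.264, 2.176, -0.0]
force: [-4.2, -1.5, 2.6]
width: 0.0088
finger_force: 88.4
```

```bash
python3 -c "
from h import *
where((.4806,-.2341,.091),-2.2)"
```

```text
t 12.8 tcp [ 0.4815 -0.2339  0.1105] yawy -2.27 tilt [ 4.e-04 -7.e-04 -1.e+00] w 0.0088 F [-4.2 -1.5  2.6] M [-0.28  0.76 -0.03] ff 88.4
shift [-0.0005 -0.0022  0.0487] turn z -0.0004 q [-0.52 -0.07  1.62 -0.    1.59 -0.48]
```

Request:
{"method": "play_rows", "body": {
  "steps": [
    [[0,0.003,-0.0015,0.004,0,0,0],[0,-0.006,0,0.004,0,0,0],[0,0.006,0,0.004,0,0,0],[0,-0.006,0,0.004,0,0,0],[0,0.006,0,0.004,0,0,0],[0,-0.006,0,0.004,0,0,0],[0,0.003,0,0,0,0,0]]
  ]
}}

```text
clock: 13.5
ee_pos: [0.4814, -0.2335, 0.102]
tool_rot: [2.263, 2.176, 0.002]
force: [-5.8, 1.2, 11.0]
width: 0.009
finger_force: 89.8
```

```bash
python3 -c "
from h import *
where((.4806,-.2341,.091),-2.2)"
```

```text
t 13.5 tcp [ 0.4814 -0.2335  0.102 ] yawy -2.25 tilt [ 1.9e-03 -4.0e-04 -1.0e+00] w 0.009 F [-5.8  1.2 11. ] M [0.1  1.01 0.01] ff 89.8
shift [-0.0016 -0.0021  0.0275] turn z -0.0003 q [-0.52 -0.07  1.63  0.    1.57 -0.48]
```

Request:
{"method": "play_rows", "body": {
  "steps": [
    [[0,0.003,-0.0015,0.003,0,0,0],[0,-0.006,0,0.003,0,0,0],[0,0.006,0,0.003,0,0,0],[0,-0.006,0,0.003,0,0,0],[0,0.006,0,0.003,0,0,0],[0,-0.006,0,0.003,0,0,0],[0,0.003,0,0,0,0,0]]
  ]
}}

```text
clock: 14.2
ee_pos: [0.4813, -0.2335, 0.0936]
tool_rot: [2.263, 2.176, 0.002]
force: [-1.1, -1.5, 5.2]
width: 0.0092
finger_force: 88.7
```

```bash
python3 -c "
from h import *
where((.4806,-.2341,.091),-2.2)"
```

```text
t 14.2 tcp [ 0.4813 -0.2335  0.0936] yawy -2.24 tilt [ 2.6e-03 -4.0e-04 -1.0e+00] w 0.0092 F [-1.1 -1.5  5.2] M [-0.24  0.16  0.03] ff 88.7
shift [-0.0015 -0.0016  0.0064] turn z -0.0002 q [-0.52 -0.07  1.65  0.    1.56 -0.48]
```

Nearly home; I'll push until the collar seats.

Request:
{"method": "play_rows", "body": {
  "steps": [
    [[0,0.002,0,0.004,0,0,0],[0,-0.004,0,0.004,0,0,0],[0,0.004,0,0.003,0,0,0],[0,-0.002,0,0.003,0,0,0],[0,0,0,0,0,0,0],[0,0,0,0,0,0,0]]
  ]
}}

```text
clock: 14.8
ee_pos: [0.4814, -0.2338, 0.0912]
tool_rot: [2.262, 2.175, 0.003]
force: [-8.3, 2.1, 20.0]
width: 0.0088
finger_force: 91.0
```

```bash
python3 -c "
from h import *
where((.4806,-.2341,.091),-2.2)"
```

```text
t 14.8 tcp [ 0.4814 -0.2338  0.0912] yawy -2.25 tilt [ 0.0039 -0.0017 -1.    ] w 0.0088 F [-8.3  2.1 20. ] M [ 0.72  1.42 -0.02] ff 91.0
shift [-0.0008 -0.0019  0.0005] turn z -0.0003 q [-0.52 -0.07  1.65  0.    1.55 -0.48]
```

Seated: z is as predicted and the force is rising. Next I'll turn clockwise, orbiting about the key axis.

Request:
{"method": "play_rows", "body": {
  "steps": [
    [[0,0,-0.001,-0.003,0,0,0],[0,0.0001,-0.0011,0,0,0,0.046],[0,0.0001,-0.0011,0,0,0,0.046],[0,0.0001,-0.0011,0,0,0,0.046],[0,0.0001,-0.0011,0,0,0,0.046],[0,0.0001,-0.0011,0,0,0,0.046],[0,0,0,0,0,0,0]]
  ]
}}

```text
clock: 15.5
ee_pos: [0.4787, -0.2334, 0.0912]
tool_rot: [2.888, 1.229, 0.003]
force: [-7.0, -0.1, 15.2]
width: 0.0092
finger_force: 90.1
```

```bash
python3 -c "
from h import *
where((.4806,-.2341,.091),-92.2)"
```

```text
t 15.5 tcp [ 0.4787 -0.2334  0.0912] yawy -43.9 tilt [ 0.0029 -0.0025 -1.    ] w 0.0092 F [-7.  -0.1 15.2] M [0.1  1.04 0.05] ff 90.1
shift [0.0021 0.0046 0.0005] turn z 0.2683 q [-0.52 -0.07  1.66 -0.    1.55  0.25]
```

Request:
{"method": "play_rows", "body": {
  "steps": [
    [[0,-0.0011,-0.0023,0,0,0,0.047],[0,0.0001,-0.0011,0,0,0,0.047],[0,0.0001,-0.0011,0,0,0,0.047],[0,0.0001,-0.0011,0,0,0,0.047],[0,0.0001,-0.0011,0,0,0,0.047],[0,0.0001,-0.0011,0,0,0,0.047],[0,0,0,0,0,0,0.02],[0,0,0,0,0,0,0],[0,0,0,0,0,0,0],[0,0,0,0,0,0,0]]
  ]
}}

```text
clock: 16.5
ee_pos: [0.4772, -0.2302, 0.0913]
tool_rot: [3.133, -0.219, 0.005]
force: [-5.8, 3.2, 16.2]
width: 0.0089
finger_force: 90.3
```

Run:
```python
from h import *
from bench import viewer
import cv2
where((.4784,-.2307,.091),-96)
a=viewer.get_image("side")["img"][:,:,::-1]
cv2.imwrite("pics/c5.png",cv2.resize(a[130:190,310:370],None,fx=8,fy=8,interpolation=cv2.INTER_CUBIC))
```

```text
t 16.5 tcp [ 0.4772 -0.2302  0.0913] yawy -97.99 tilt [ 2.9e-03 -8.0e-04 -1.0e+00] w 0.0089 F [-5.8  3.2 16.2] M [0.68 1.19 0.11] ff 90.3
shift [0.0031 0.0009 0.0006] turn z -0.0111 q [-0.51 -0.08  1.66  0.    1.55  1.2 ]
```

View pics/c5.png

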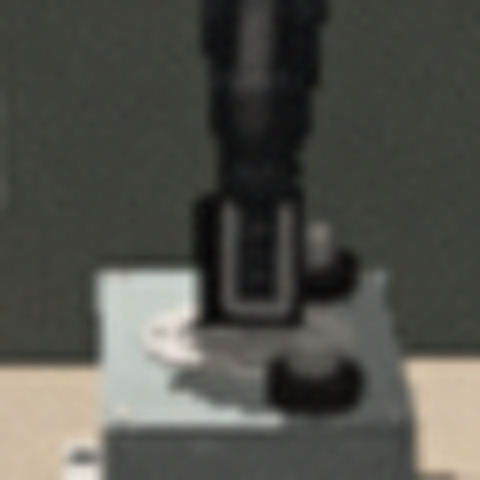

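The picture shows the bow turned square to the camera, (195–305, 195–325) in the crop, and the key seated on the lock. The 0.11 N m moment about z matches the return spring.

```bash
python3 -c "
from bench import ctrl
print(ctrl.job_done())"
```

```text
the job is handed in; nothing more can be done
None
```

I handed the job in with the key fully home, turned about 96° clockwise and still gripped at about 90 N. Both contacts had been pressed about 4.6 mm, small then large. The hand-in call returned no verdict.

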